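Clamp the corked tubes in the shaker and start it

ROBOT

A 7-joint arm with a two-finger parallel gripper is mounted at the origin on the work surface. World frame = base frame: x ahead of the robot, y to its left, z up, the work surface at z = 0. Lengths are in m, angles in rad, forces in N, time in s.
With the tool pointing down it reaches from about 0.375 to 0.925 m from the base axis. Payload 3.1 kg.
Tool frame: the origin (TCP) lies between the finger pads; the fingertips stand 19 mm ahead of it and the grasp point (between the pads) is the TCP; z points along the fingers, y is the direction in which the jaws open and shut (so a half turn about z gives the same grasp; the last joint's range is limited). The gripper opens to 85 mm and grips with 20 to 120 N. Pads are 22 mm wide; open, the fingers measure 114 mm over their backs; the gripper's body (76 mm by 85 mm) begins 54 mm behind the grasp point. The pads swing forward as they close: fully open they stand 13 mm farther back than shut.
Start: joints at [-1.333, 0.383, 0.044, 1.598, -0.018, 1.161, -0.05], TCP at [0.214, 0.614, 0.25] pointing down, gripper open.
Joint ranges: [-2.61, 2.61], [-0.41, 2.15], [-1.48, 1.57], [0, 2.5], [-1.57, 4.71], [0.05, 1.97], [-2.85, 2.85]. Speed limits (rad/s): [2.79, 2.79, 3.14, 3.14, 3.14, 3.14, 3.14].

INTERFACE

Orientations are given as a unit quaternion [x, y, z, w].
In Python, from bench import move_ptp, movel, move_j, move_gripper, pause, inverse_kinematics, read_camera, camera_params, MotionError, sign_off, look_for, tip_of, read_time_s, read_qpos, read_joint_vel, read_effort, read_eef_pos, read_tcp_rot, read_ft_force, read_ft_torque, read_finger_gap gives the robot as it stands. Calls block until the motion is done:
- move_ptp(position, orientation): joint-space move of the TCP to a pose.
- movel(position, orientation=None, speed=0.15): straight line of the TCP; orientation=None keeps the orientation; speed is the mean speed in m/s.
- move_j(angles): joint-space move.
- move_gripper(opening, effort=None): finger opening in m; effort is the grip in N (None keeps the last); returns when the fingers have stopped.
- pause(seconds).
- inverse_kinematics(position, orientation): joint angles nearest the present ones, or None.
- read_camera(name): name is "scene" or "top"; returns the picture (420x560x3 uint8, red, green, blue); there is no depth.
- camera_params(name): a dict with "K" (3x3 intrinsics, pixels), "camera_from_world" (4x4, takes a point from world to camera coordinates). Camera axes: x right, y down, z forward; pixel columns grow to the right and rows downward; lengths in m; the calibration is good to about 2 mm. A picture is of the moment at which its call begins. camera_params takes no time and is no camera call.
A pose or a line that the arm cannot do raises MotionError and nothing moves.
- sign_off(): hands the job in, once; it reports no verdict.
Trained networks look in the newest picture that a camera, given by its name, has taken for a name from the list of things; names that differ only in an ending like _2 or _b are one class to them, and where a whole thing is asked for, a point or a joint stands for the part that bears it (a point fixed in the world has none). Each returns a list of dicts, best first, with "confidence" (0 to 1); they miss things now and then, are a little off and sometimes report something else, mostly with a low value. They report only what shows in the picture. A call takes as long as a camera call. They do not tell look-alikes from the thing itself.
- look_for(camera, name): "at" ([column, row] in pixels, amid what is visible of it).
- tip_of(camera, name): "at" ([column, row] in pixels: a listed point, or the origin of a listed thing).
Readings, each from a call of its own:
- read_time_s(): time.
- read_qpos(): joint angles.
- read_joint_vel(): joint speeds.
- read_effort(): joint torques, N m.
- read_eef_pos(): TCP position.
- read_tcp_rot(): TCP orientation.
- read_ft_force(): force on the tool from outside, world axes, zero at the start.
- read_ft_torque(): the same for the moment, N m.
- read_finger_gap(): finger opening in m.
Only numpy, scipy, OpenCV 4.12 (cv2) and the standard library are available. Lean on these libraries where they do the work, as an engineer would, in place of code of your own. Each camera call takes 0.05 s, during which the arm holds its last target.

TASK

Open the shaker's tube clamp: press each T-head down, turn it a quarter turn anticlockwise so that it springs up, and lift the slotted bar off. Lay every corked tube that is on the bench down in the cradle, one to a groove and fully home between the end lips, put the bar back over the stud heads so that it rests flat on its two pillars, and lock it again by pressing each T-head down and turning it a quarter turn clockwise until its cam catches. Only then press the start plunger right down to its stop and let it come up again, leaving the other things on the bench as they are.

Things in the scene. Friction and masses are not known exactly. Their poses are not given: they have to be found in the camera images.
- cradle (a point): Centre of the cradle, 108 mm above the table: the height of the pillar tops. x along the grooves, y along the row of grooves and the way the bar lies. Two zig-zag steel saddles 12 mm wide at x = -34 and +34 mm make four V grooves, peaks 1 mm above this height; low end lips at x = -64 and +64 mm (top 5 mm below this). Dark pillars (34 x 28 mm) at y = -112 and +112 mm carry the bar; a stud rises from each.
- groove0 (a point): Centre of V groove 0 (at y = -63 mm from the cradle centre) on the axis of a tube lying home in it, 99 mm above the table; x along the groove. The V flanks slope at 45 degrees. Between the saddles (56 mm clear) it is open down to the platform, 13 mm below this point.
- groove1 (a point): Centre of V groove 1 (at y = -21 mm from the cradle centre) on the axis of a tube lying home in it, 99 mm above the table; x along the groove. The V flanks slope at 45 degrees. Between the saddles (56 mm clear) it is open down to the platform, 13 mm below this point.
- groove2 (a point): Centre of V groove 2 (at y = 21 mm from the cradle centre) on the axis of a tube lying home in it, 99 mm above the table; x along the groove. The V flanks slope at 45 degrees. Between the saddles (56 mm clear) it is open down to the platform, 13 mm below this point.
- groove3 (a point): Centre of V groove 3 (at y = 63 mm from the cradle centre) on the axis of a tube lying home in it, 99 mm above the table; x along the groove. The V flanks slope at 45 degrees. Between the saddles (56 mm clear) it is open down to the platform, 13 mm below this point.
- tube0: Corked glass specimen tube, 16 mm in diameter, 114 mm long, lying on the table (may be absent; 1 to 3 are present). Origin on its axis at mid-length; cork at +x, 8 mm above what it lies on; x along the tube. Either way round will do. About 35 g; it can roll.
- tube1: Corked glass specimen tube, 16 mm in diameter, 114 mm long, lying on the table (may be absent; 1 to 3 are present). Origin on its axis at mid-length; cork at +x, 8 mm above what it lies on; x along the tube. Either way round will do. About 35 g; it can roll.
- tube2: Corked glass specimen tube, 16 mm in diameter, 114 mm long, lying on the table (may be absent; 1 to 3 are present). Origin on its axis at mid-length; cork at +x, 8 mm above what it lies on; x along the tube. Either way round will do. About 35 g; it can roll.
- tube3: Corked glass specimen tube, 16 mm in diameter, 114 mm long, lying on the table (may be absent; 1 to 3 are present). Origin on its axis at mid-length; cork at +x, 8 mm above what it lies on; x along the tube. Either way round will do. About 35 g; it can roll.
- hold_bar: Aluminium hold-down bar, 274 mm long (y), 36 mm wide (x), 8 mm thick, about 0.22 kg. Origin at the centre of its underside, z up. A black grip rib on its middle is 64 mm long (y), 12 mm thick (x) and reaches from 8 to 30 mm above the underside. At y = -112 and +112 mm a slot 34 mm long (y) and 16 mm wide goes through it for a stud head. At the start it lies locked on the pillars.
- stud_left_head (a point): Top centre of the brass T-head of the left quarter-turn stud (cradle's +y end), on its axis. The head is a flat wing 28 mm long (this frame's y), 9 mm thick, 18 mm tall; its top 4.5 mm narrows to 22 x 6 mm. On a 9 mm neck. Unlocked, wing along the bar's way, its top is 32.6 mm and its underside 14.6 mm above the pillar; at the start it is locked, wing across the bar, 3 mm lower.
- stud_right_head (a point): Top centre of the brass T-head of the right quarter-turn stud (cradle's -y end), on its axis. The head is a flat wing 28 mm long (this frame's y), 9 mm thick, 18 mm tall; its top 4.5 mm narrows to 22 x 6 mm. On a 9 mm neck. Unlocked, wing along the bar's way, its top is 32.6 mm and its underside 14.6 mm above the pillar; at the start it is locked, wing across the bar, 3 mm lower.
- stud_left_press (a joint): How far the left stud is pressed down (m): 0 raised, about 0.003 when caught by its cam (as at the start), 0.0062 at its hard stop. The spring pushes up with 4.5 N at 0 and 10 N at the stop. It can turn only while pressed beyond 0.0053; higher up, its cross pin is held in a slot.
- stud_right_press (a joint): How far the right stud is pressed down (m): 0 raised, about 0.003 when caught by its cam (as at the start), 0.0062 at its hard stop. The spring pushes up with 4.5 N at 0 and 10 N at the stop. It can turn only while pressed beyond 0.0053; higher up, its cross pin is held in a slot.
- stud_left_turn (a joint): Turn of the left stud (rad): about 0 unlocked, wing along the bar; grows clockwise seen from above; about 1.57 locked, wing across the bar, as at the start (stops at -0.04 and 1.62). Let go there, the spring lifts its cross pin 2.5 mm into a groove that holds it; let go at 0, it springs up to 0.
- stud_right_turn (a joint): Turn of the right stud (rad): about 0 unlocked, wing along the bar; grows clockwise seen from above; about 1.57 locked, wing across the bar, as at the start (stops at -0.04 and 1.62). Let go there, the spring lifts its cross pin 2.5 mm into a groove that holds it; let go at 0, it springs up to 0.
- plunger_top (a point): Centre of the top of the start plunger's black mushroom head (34 mm across), at the right-hand end of the black control deck on the robot's side of the shaker; 108 mm above the table when up; pressed straight down. The shaker is a grey bench machine, fixed; housing 300 mm along the cradle's x, 280 mm along y, 70 mm high, its centre at x = -20 mm from the cradle; platform 180 x 290 mm (top at 86 mm), centred on the cradle.
- start_plunger (a joint): How far the start plunger is pressed (m): 0 up, 0.010 at its stop; a spring returns it, 2.5 N at the top, 8 N at the stop.
- evap_dish: White ceramic evaporating dish, 68 mm across, 26 mm high, on the table; to be left alone. Origin under its centre.
- rubber_bulb: Green rubber pipette bulb, 56 mm across, 74 mm high, standing on the table; to be left alone. Origin under its centre.
- ring_clamp: Chrome ring clamp lying on the table: ring of 86 mm outer diameter round its origin, arm and boss to 148 mm along -x, 24 mm high; to be left alone.
- beaker: Glass beaker, 68 mm across, 85 mm high, on the table left of the shaker; to be left alone. Origin under its centre.
- wash_bottle: White wash bottle, 60 mm across, 150 mm high, on the table at the far right; to be left alone. Origin under its centre.
There are look-alikes about, which are no part of the job. What is shaped like the tube3 but blue or turquoise is not meant.

How it is judged:
By the outcome, as a careful person would: the job done as asked, in the order asked, and still so for the second after the job is handed in, with the robot touching nothing.
Of tube0, tube1, tube2, tube3 only 1 to 3 are there at a start; the rules pass over those that are not, and their reading is None.
At some moment in a run one of tube0, tube1, tube2, tube3, hold_bar may be knocked a few centimetres aside while the robot is not near it.
Once in a run the grip may slacken for a moment while it holds something.
It also fails if it takes over 210 s, if anything falls off the work surface, if the arm or the gripper's body presses on something with over 40 N, if the wrist force passes 120 N, or if a joint passes its speed limit or range.

## Working session

There is one attempt and no reset: what is moved stays moved. The work goes in short steps, each a Python script; the robot and the scene stay as the last script left them, time stands still between calls to the robot, and variables do not carry over. Pictures are saved under pics/ and viewed, and the job is handed in when it is done.

```bash
ls; mkdir -p pics
python3 - <<'E'
from bench import *
import cv2
for c in("scene","top"):
    im=read_camera(c); cv2.imwrite(f"pics/{c}0.png",im[:,:,::-1]); p=camera_params(c); print(c,p)
    for n in["cradle","tube0","hold_bar","stud_left_head","stud_right_head","plunger_top","beaker","wash_bottle","ring_clamp","evap_dish","rubber_bulb"]:
        print(n,[(d["at"],round(d["confidence"],2)) for d in tip_of(c,n)[:6]])
print(read_time_s(),read_eef_pos(),read_tcp_rot(),read_finger_gap())
E
```

```text
pics
scene {'K': array([[463.71076094,   0.        , 268.88655373],
       [  0.        , 463.71076094, 212.47765277],
       [  0.        ,   0.        ,   1.        ]]), 'camera_from_world': array([[-0.40375035,  0.91482283, -0.00921103,  0.17949562],
       [ 0.55160982,  0.23539204, -0.80019822, -0.19566188],
       [-0.7298714 , -0.32816121, -0.59966487,  1.82261904],
       [ 0.        ,  0.        ,  0.        ,  1.        ]])}
cradle [([299.3, 243.2], 0.85)]
tube0 [([184.9, 236.7], 0.67), ([263.9, 221.0], 0.66), ([193.5, 289.4], 0.64), ([188.0, 208.0], 0.57), ([158.6, 236.8], 0.55), ([123.2, 253.9], 0.49)]
hold_bar [([299.7, 242.9], 0.82)]
stud_left_head [([341.5, 246.6], 0.56)]
stud_right_head [([264.0, 220.2], 0.64), ([121.6, 251.3], 0.28)]
plunger_top [([296.5, 210.2], 0.46), ([123.8, 251.7], 0.2)]
beaker [([400.0, 276.7], 0.61)]
wash_bottle [([124.6, 252.7], 0.76)]
ring_clamp [([391.9, 234.7], 0.78)]
evap_dish [([233.4, 223.0], 0.71), ([208.8, 250.3], 0.71)]
rubber_bulb [([210.8, 249.9], 0.56), ([185.1, 233.5], 0.42)]
top {'K': array([[479.29798708,   0.        , 277.7913
[... 455 characters left out ...]
], 0.53), ([326.8, 184.5], 0.53), ([398.4, 249.8], 0.52), ([369.2, 188.5], 0.5), ([375.1, 125.4], 0.47)]
hold_bar [([367.8, 188.6], 0.69), ([220.5, 183.4], 0.66)]
stud_left_head [([171.0, 176.4], 0.45)]
stud_right_head [([269.8, 181.5], 0.6), ([364.2, 187.4], 0.48)]
plunger_top [([269.3, 182.4], 0.58), ([246.6, 239.6], 0.57)]
beaker [([124.8, 221.6], 0.57), ([194.2, 180.0], 0.2)]
wash_bottle [([422.4, 148.9], 0.94), ([195.2, 180.8], 0.33)]
ring_clamp [([133.6, 292.2], 0.65)]
evap_dish [([245.7, 238.6], 0.68), ([330.8, 245.3], 0.63)]
rubber_bulb [([327.0, 183.5], 0.91)]
1.2 [0.21413854 0.61369478 0.25023031] [ 1.67061445e-01  9.85946485e-01 -3.85198305e-05 -1.27552355e-05] 0.08548368218445772
```

View pics/top0.png

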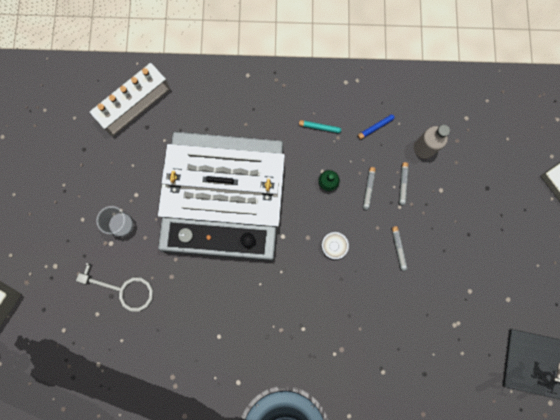

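View pics/scene0.png

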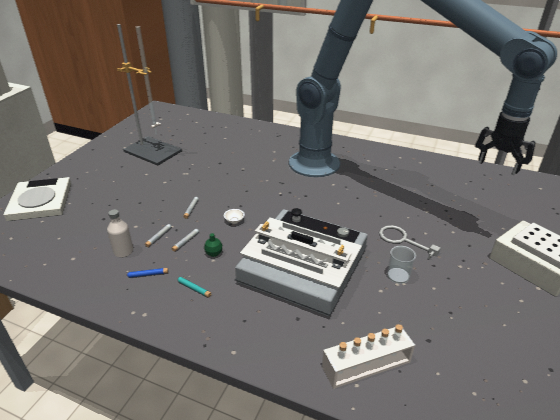

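```bash
cat > h.py <<'E'
import numpy as np, cv2
from bench import *
from scipy.spatial.transform import Rotation as R
from scipy.optimize import least_squares
P={c:camera_params(c) for c in("scene","top")}
def onplane(c,uv,z):
    K=P[c]["K"];T=P[c]["camera_from_world"];A=T[:3,:3];t=T[:3,3]
    d=A.T@np.linalg.inv(K)@np.array([uv[0],uv[1],1.]);o=-A.T@t
    return o+d*(z-o[2])/d[2]
def proj(c,p):
    K=P[c]["K"];T=P[c]["camera_from_world"]
    q=K@(T[:3,:3]@np.asarray(p,float)+T[:3,3]);return q[:2]/q[2]
def crop(c,name,u0,v0,u1,v1,s,pts=[]):
    im=read_camera(c)[:,:,::-1].copy()
    out=cv2.resize(im[v0:v1,u0:u1],None,fx=s,fy=s,interpolation=cv2.INTER_CUBIC)
    for p in pts:
        q=proj(c,p); cv2.circle(out,(int((q[0]-u0+.5)*s),int((q[1]-v0+.5)*s)),3,(0,0,255),1)
    cv2.imwrite(f"pics/{name}.png",out); return im
def down(yaw):
    # tool z down; tool y (jaw) direction at angle yaw in world xy (mod pi)
    y=np.array([np.cos(yaw),np.sin(yaw),0]);z=np.array([0,0,-1.]);x=np.cross(y,z)
    return R.from_matrix(np.c_[x,y,z]).as_quat()
E
python3 - <<'E'
from h import *
crop("top","tc",150,120,300,270,5)
crop("scene","sc",230,200,370,310,5)
crop("top","tt",290,100,450,280,4)
E
```

```text
(no output)
```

View pics/tc.png

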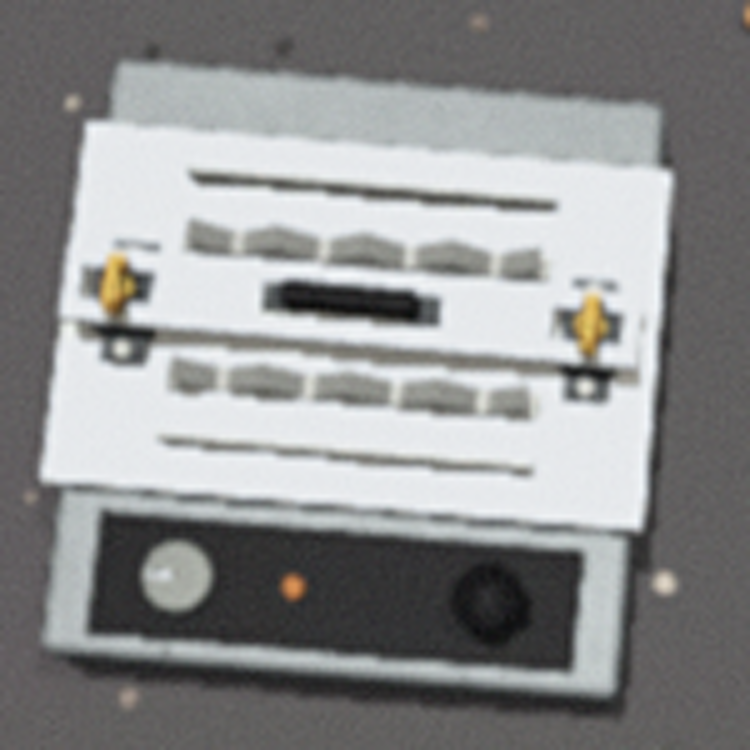

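View pics/sc.png

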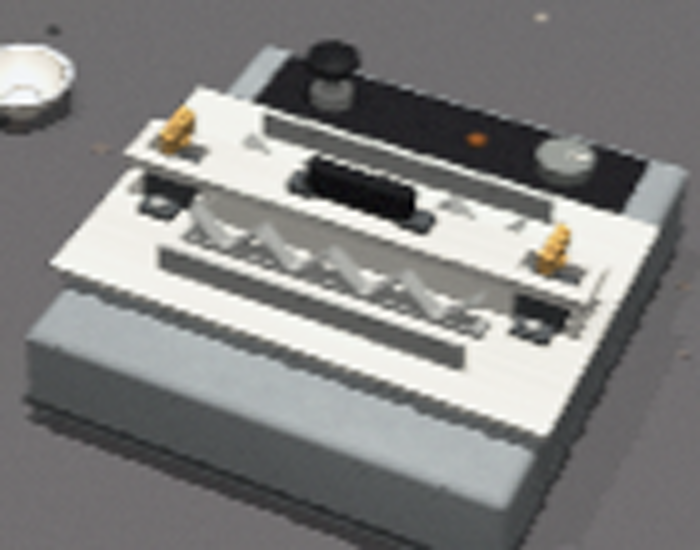

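View pics/tt.png

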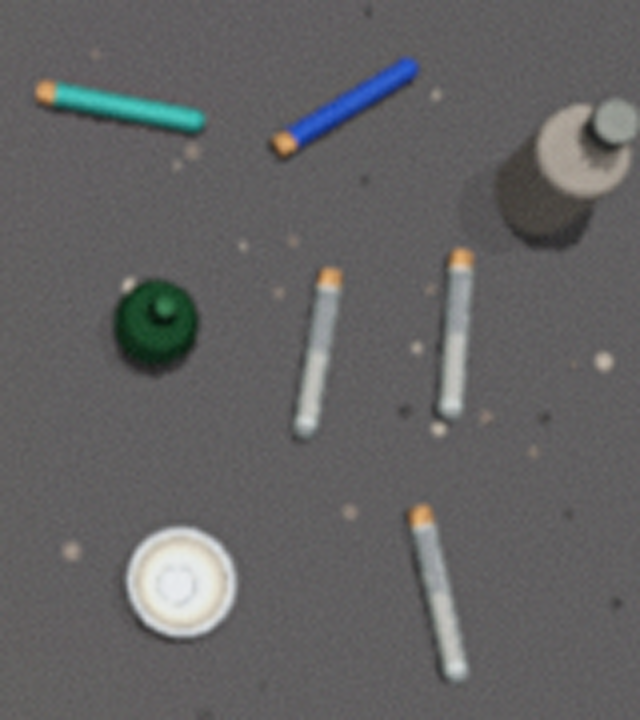

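```bash
cat > pose.py <<'E'
from h import *
def T(x,y): return ((x+.5)/5-.5+150,(y+.5)/5-.5+120)
def S(x,y): return ((x+.5)/5-.5+230,(y+.5)/5-.5+200)
ob=[("top",T(88,122),(.09,.145,.086)),("top",T(672,170),(.09,-.145,.086)),("top",T(42,482),(-.09,.145,.086)),("top",T(642,528),(-.09,-.145,.086)),
("scene",S(52,265),(.09,-.145,.086)),("scene",S(547,437),(.09,.145,.086)),("scene",S(658,227),(-.09,.145,.086)),("scene",S(203,88),(-.09,-.145,.086)),
("top",T(117,282),(0,.112,.1376)),("top",T(593,320),(0,-.112,.1376))]
def W(p,l):
    c,s=np.cos(p[2]),np.sin(p[2]); return np.array([p[0]+c*l[0]-s*l[1],p[1]+s*l[0]+c*l[1],l[2]])
def fit(o,x0): return least_squares(lambda p:np.concatenate([proj(c,W(p,l))-uv for c,uv,l in o]),x0,loss="soft_l1")
for sel in (ob,[o for o in ob if o[0]=="top"],[o for o in ob if o[0]=="scene"]):
    r=fit(sel,[.55,.1,0]);print(r.x.round(4));print(r.fun.reshape(-1,2).round(1).tolist())
E
python3 - <<'E'
from pose import *
p=onplane("top",T(492,602),.108);print("pl top",p)
print("pl scene",onplane("scene",S(333,58),.108))
def U(x,y): return ((x+.5)/4-.5+290,(y+.5)/4-.5+100)
for n,a,b in(("A",(331,268),(305,437)),("B",(461,249),(451,416)),("C",(420,507),(456,681))):
    pa,pb=onplane("top",U(*a),.008),onplane("top",U(*b),.008);print(n,((pa+pb)/2).round(4),"len",np.linalg.norm(pa-pb).round(4),"ang",np.degrees(np.arctan2(*(pa-pb)[1::-1])).round(1))
for n,uv,z in(("dish",U(181,583),.026),("bulb",U(157,322),.04),("bottle",U(580,160),.13)): print(n,onplane("top",uv,z))
E
```

```text
[ 0.5897  0.1632 -0.0612]
[[-0.1, -0.2], [0.3, -0.2], [0.0, -0.2], [0.6, 0.3], [-0.2, -0.7], [0.3, -0.6], [0.7, -0.4], [-0.5, -0.8], [-1.0, -0.5], [-0.2, -0.3]]
[ 0.5892  0.1631 -0.0604]
[[-0.1, 0.0], [0.3, -0.1], [0.1, 0.0], [0.7, 0.5], [-0.9, -0.3], [-0.1, -0.1]]
[ 0.5918  0.1639 -0.0623]
[[-0.4, -0.2], [0.2, 0.1], [0.7, 0.2], [-0.6, -0.3]]
pl top [0.45262265 0.0954604  0.108     ]
pl scene [0.46247524 0.09835929 0.108     ]
A [ 0.6057 -0.2127  0.008 ] len 0.1149 ang -9.6
B [ 0.6211 -0.3038  0.008 ] len 0.1128 ang -5.1
C [ 0.4495 -0.2868  0.008 ] len 0.1125 ang 10.2
dish [ 0.45134368 -0.11967548  0.026     ]
bulb [ 0.61596616 -0.10314578  0.04      ]
bottle [ 0.70081175 -0.34687935  0.13      ]
```

```bash
cat >> h.py <<'E'
C=np.array([.5902,.1634,-.061])
def W(l,c=None):
    c=C if c is None else c
    k,s=np.cos(c[2]),np.sin(c[2]); return np.array([c[0]+k*l[0]-s*l[1],c[1]+s*l[0]+k*l[1],l[2]])
def ik(p,yaw,pref=None):
    "best of yaw, yaw+pi by joint-7 centrality (or nearest to pref)"
    best=None
    for y in(yaw,yaw+np.pi):
        q=inverse_kinematics(p,down(y))
        if q is None: continue
        k=abs(q[6]-(0 if pref is None else pref))
        if best is None or k<best[0]: best=(k,np.array(q),y)
    return best
def stat(s=""): print(s,"t=%.1f"%read_time_s(),"eef",np.round(read_eef_pos(),4),"F",np.round(read_ft_force(),1),"gap %.4f"%read_finger_gap())
E
python3 - <<'E'
from h import *
for n,l in(("L",(0,.112,.15)),("R",(0,-.112,.15))):
    for y in(0,np.pi):
        for a in (C[2]+np.pi/2+y, C[2]+np.pi+y):
            q=inverse_kinematics(W(l),down(a));print(n,round(np.degrees(a)),None if q is None else np.round(q,2))
print(W((0,.112,0)),W((0,-.112,0)))
print("rack",onplane("top",(168,90),.03),"cyan",onplane("top",(298,123),.01), "shaker back", W((.13,0,0)))
c,s=np.cos(C[2]),np.sin(C[2]);d=np.array([.4545,.096])-C[:2];print("pl local",c*d[0]+s*d[1],-s*d[0]+c*d[1])
for p in((.80,.08,.031),(.80,.08,.16),(.79,.06,.031)): print(p,ik(p,C[2]))
E
```

```text
L 87 [-0.68  0.5   0.24  1.67 -0.14  0.99  1.12]
L 177 [-0.48  0.49 -0.02  1.66  0.01  0.99  2.58]
L 267 [-0.98  0.57  0.66  1.68 -0.4   1.02 -1.82]
L 357 [-0.87  0.53  0.49  1.68 -0.29  1.   -0.34]
R 87 [-0.56  0.4   0.49  1.86 -0.23  0.93  1.54]
R 177 [ 0.76  0.75 -1.25  1.8   0.78  1.18  2.35]
R 267 [-0.82  0.49  0.83  1.87 -0.44  0.97 -1.43]
R 357 [-0.68  0.43  0.64  1.87 -0.32  0.94  0.04]
[0.59702776 0.27519169 0.        ] [0.58337224 0.05160831 0.        ]
rack [0.85290586 0.32121649 0.03      ] cyan [ 0.77723601 -0.02474347  0.01      ] shaker back [0.71995821 0.15547492 0.        ]
pl local -0.13133875770587686 -0.07554720858031061
(0.8, 0.08, 0.031) (np.float64(0.16177535260807197), array([-0.54346316,  0.99659778,  0.68511893,  1.29580189, -0.64970706,
        1.07214572,  0.16177535]), np.float64(-0.061))
(0.8, 0.08, 0.16) (np.float64(0.10471532238215579), array([-0.55052038,  0.85761942,  0.7139291 ,  1.24226039, -0.55224299,
        1.23456572,  0.10471532]), np.float64(-0.061))
(0.79, 0.06, 0.031) (np.float64(0.2040498144940888), array([-0.54105437,  0.98455554,  0.70436438,  1.33551185, -0.66637297,
        1.06062554,  0.20404981]), np.float64(-0.061))
```

```bash
cat >> h.py <<'E'
def pj(q): move_j(list(map(float,q)))
def at(p,yaw,pref=None):
    k=ik(p,yaw,pref); pj(k[1]); return k
def centre(ax_xy,tol=3.,k=0.00015,n=3):
    "null the lateral force along unit vector ax by shifting"
    for i in range(n):
        f=np.dot(np.array(read_ft_force())[:2],ax_xy)
        if abs(f)<tol: break
        p=np.array(read_eef_pos()); p[:2]+=np.clip(k*f,-.001,.001)*ax_xy; movel(p.tolist(),speed=.03)
E
python3 - <<'E'
from h import *
move_gripper(.04,60)
yaw=C[2]+np.pi/2+np.pi
p=W((0,.112,.19)); q=inverse_kinematics(p,down(yaw)); pj(q); stat("above")
crop("top","a1",150,120,300,270,4)
p[2]=.1425; movel(p.tolist(),speed=.08); stat("down")
move_gripper(.0,60); stat("grip"); print(np.round(read_qpos(),2),R.from_quat(read_tcp_rot()).as_euler("zyx"))
E
```

```text
above t=3.7 eef [0.5963 0.277  0.1899] F [0.3 0.6 0.9] gap 0.0402
down t=4.5 eef [0.5973 0.2751 0.1425] F [-0.1  0.5  0.3] gap 0.0400
grip t=4.9 eef [0.5976 0.2758 0.1434] F [-0.3  0.3  2.4] gap 0.0068
[-0.97  0.58  0.64  1.69 -0.4   1.01 -1.82] [ 6.06119143e-02  1.47301164e-03 -3.14035335e+00]
```

Run:
```python
from h import *
stat();crop("scene","a2",290,190,390,290,6)
```

```text
t=4.9 eef [0.5976 0.2758 0.1434] F [-0.3  0.3  2.4] gap 0.0068
```

View pics/a2.png

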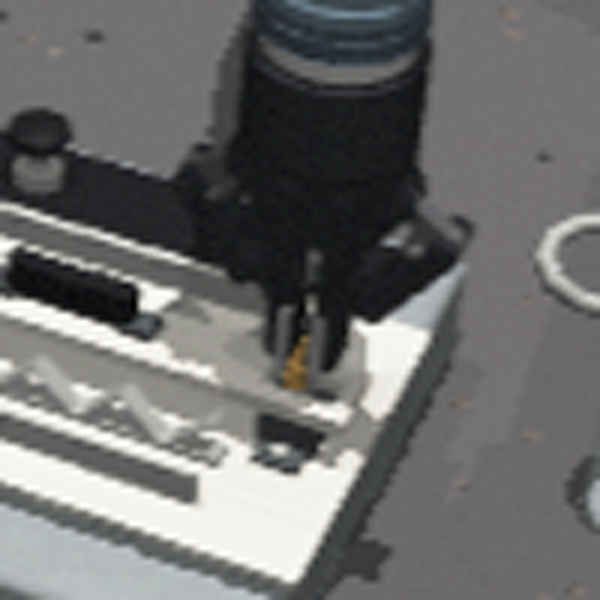

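Run:
```python
from h import *
p=np.array([*W((0,.112,.1425))])
for dz in(.0015,.003,.004,.005):
    p[2]=.1425-dz; movel(p.tolist(),speed=.02); stat(str(dz))
    if read_ft_force()[2]>14: break
```

```text
0.0015 t=5.2 eef [0.5976 0.2758 0.1427] F [-1.6  0.3  6.8] gap 0.0067
0.003 t=5.5 eef [0.5977 0.2757 0.1416] F [-2.9 -0.2  8.5] gap 0.0069
0.004 t=5.7 eef [0.5977 0.2758 0.1408] F [-2.1 -0.1  9.4] gap 0.0070
0.005 t=6.0 eef [0.5977 0.2758 0.1403] F [-3.7  0.4 12. ] gap 0.0067
```

Run:
```python
from h import *
p=np.array([*W((0,.112,.1365))]); movel(p.tolist(),speed=.02); stat("p")
q=np.array(inverse_kinematics(p,read_tcp_rot()))
q=np.array(read_qpos()) if q is None else q
for i in range(3):
    q[6]+=np.pi/6; pj(q); stat("turn"); print(np.round(read_ft_torque(),2))
crop("scene","a3",290,190,390,290,6)
```

```text
p t=6.2 eef [0.5977 0.2758 0.1403] F [-5.  -1.2 15.5] gap 0.0068
turn t=6.8 eef [0.5976 0.2764 0.1403] F [-6.3 -0.1 14.5] gap 0.0066
[-0.09  1.22  0.02]
turn t=7.3 eef [0.5971 0.2769 0.1403] F [-5.6 -0.3 16.1] gap 0.0070
[0.03 1.36 0.05]
turn t=7.9 eef [0.5965 0.2772 0.1403] F [-7.7  1.1 17.4] gap 0.0066
[ 0.01  1.59 -0.01]
```

View pics/a3.png

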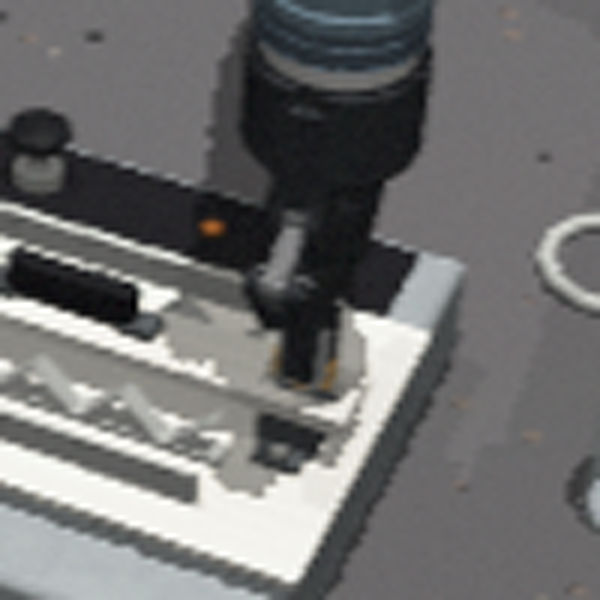

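Run:
```python
from h import *
p=np.array(read_eef_pos()); p[2]=.1455; movel(p.tolist(),speed=.03); stat("up")
move_gripper(.04,60); p[2]=.20; movel(p.tolist(),speed=.15); stat("off")
yaw=C[2]+np.pi*1.5
p=W((0,-.112,.19)); q=inverse_kinematics(p,down(yaw)); print(np.round(q,2)); pj(q)
p[2]=.1415; movel(p.tolist(),speed=.08); move_gripper(0.,60); stat("grip")
for z in(.139,.1365,.1355):
    p[2]=z; movel(p.tolist(),speed=.03); stat(z)
    if read_ft_force()[2]>15: break
q=np.array(inverse_kinematics(p,read_tcp_rot()))
for i in range(2):
    q[6]+=np.pi/4; pj(q); stat("turn")
p=np.array(read_eef_pos()); p[2]+=.0055; movel(p.tolist(),speed=.03); stat("up")
move_gripper(.04,60);p[2]=.20; movel(p.tolist(),speed=.15); stat("off")
```

```text
up t=8.4 eef [0.5964 0.2773 0.1458] F [-1.5 -0.2  3.9] gap 0.0065
off t=9.3 eef [0.5965 0.2772 0.2001] F [-0.5  0.2 -0.4] gap 0.0404
[-0.99  0.53  1.07  1.85 -0.53  1.08 -1.35]
grip t=11.5 eef [0.5839 0.0521 0.1422] F [-0.3  0.3  2.3] gap 0.0071
0.139 t=11.7 eef [0.5839 0.0521 0.1404] F [-2.6  1.2  9.4] gap 0.0072
0.1365 t=12.0 eef [0.584  0.0521 0.1391] F [-4.6  1.5 14.7] gap 0.0071
0.1355 t=12.2 eef [0.5841 0.052  0.1391] F [-7.4  3.2 20.5] gap 0.0068
turn t=13.0 eef [0.5838 0.053  0.1391] F [-8.4  3.3 21.3] gap 0.0067
turn t=13.8 eef [0.5828 0.0536 0.139 ] F [-10.4   4.5  24.3] gap 0.0070
up t=14.2 eef [0.5825 0.0538 0.1447] F [-2.6  0.7  4.3] gap 0.0068
off t=15.2 eef [0.5827 0.0538 0.2   ] F [-1.5 -0.1  0.8] gap 0.0401
```

Run:
```python
from h import *
at([.45,-.05,.3],C[2])
crop("scene","b1",230,200,370,310,5); crop("top","b2",150,120,300,270,4)
stat()
```

```text
t=16.2 eef [ 0.4502 -0.0491  0.3002] F [ 0.8  0.7 -0.8] gap 0.0400
```

View pics/b1.png

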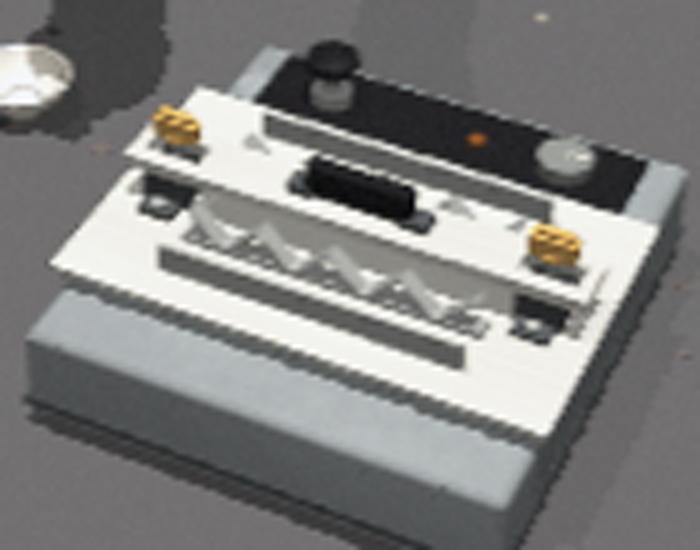

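View pics/b2.png

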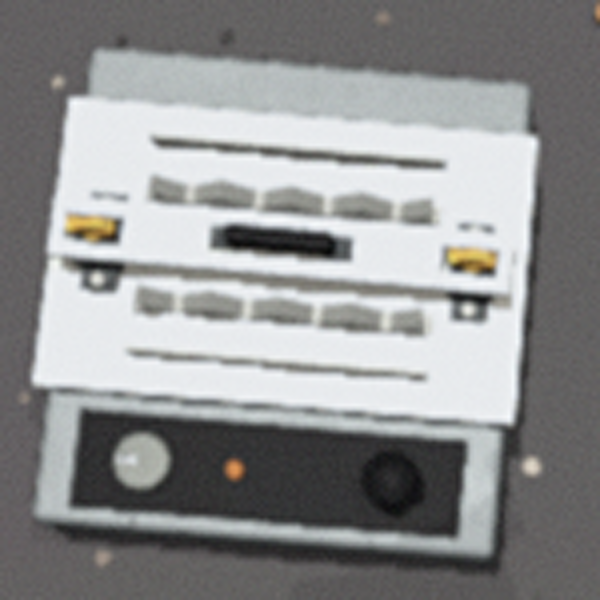

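```bash
sed -i 's/^C=.*/C=np.array([.5903,.1641,-.0607])/' h.py
python3 - <<'E'
from h import *
move_gripper(.05,80)
p=W((0,0,.19)); q=at(p,C[2])[1]; print(np.round(q,2))
p[2]=.1385; movel(p.tolist(),speed=.1); stat("down")
move_gripper(0.,80); stat("grip"); print(R.from_quat(read_tcp_rot()).as_euler("zyx"))
p[2]=.145; movel(p.tolist(),speed=.04); stat("lift"); p[2]=.20; movel(p.tolist(),speed=.1); stat("lift")
crop("scene","c1",190,150,400,310,3.8)
E
```

```text
[-0.73  0.4   0.48  1.77 -0.21  1.03 -0.23]
down t=18.2 eef [0.5906 0.1641 0.1389] F [-0.7  0.6  0.4] gap 0.0499
grip t=18.7 eef [0.591  0.1642 0.1395] F [ 0.1 -0.1  3. ] gap 0.0102
[-1.50997532e+00  1.45916998e-03 -3.14091458e+00]
lift t=19.0 eef [0.5898 0.1641 0.1446] F [-0.2  0.5 -2.8] gap 0.0101
lift t=19.7 eef [0.5899 0.1641 0.1997] F [ 0.4  0.4 -2.1] gap 0.0099
```

View pics/c1.png

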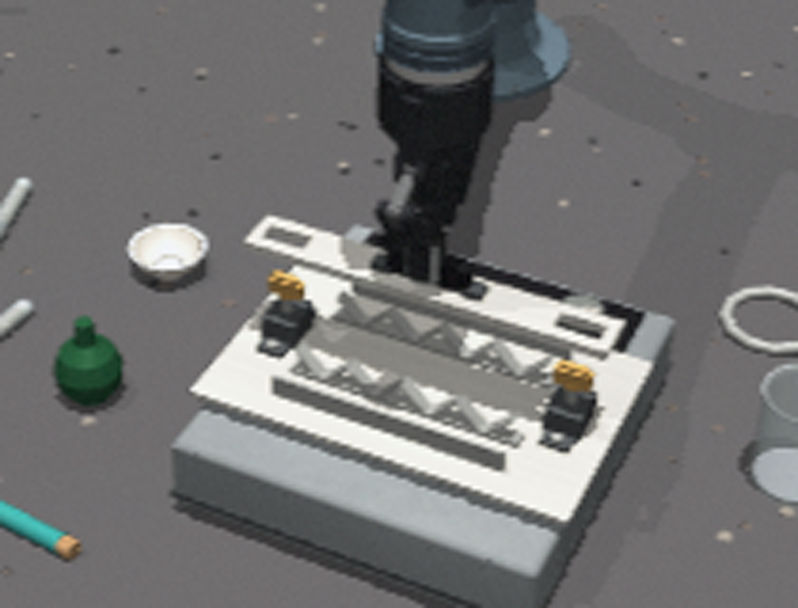

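Run:
```python
from h import *
movel([.80,.15,.20],speed=.2); stat("over")
movel([.80,.15,.04],speed=.12); stat()
movel([.80,.15,.0325],speed=.03); stat("low")
move_gripper(.05,80); stat("rel"); movel([.80,.15,.12],speed=.15)
move_gripper(.04,40)
k=at([.45,-.05,.3],C[2])
crop("top","d1",140,40,440,280,2.6)
for c in("top","scene"):
  for n in("hold_bar","tube0"):print(c,n,[(d["at"],round(d["confidence"],2)) for d in tip_of(c,n)[:6]])
stat()
```

```text
over t=20.9 eef [0.7993 0.1503 0.1993] F [ 0.1  0.5 -1.5] gap 0.0100
 t=22.4 eef [0.8011 0.1501 0.0416] F [ 0.5  0.2 -1.9] gap 0.0102
low t=22.8 eef [0.7997 0.15   0.0321] F [-0.1  0.8 -2.1] gap 0.0100
rel t=23.3 eef [0.8003 0.15   0.033 ] F [ 0.1 -0.3  0.5] gap 0.0501
top hold_bar [([236.5, 117.6], 0.97)]
top tube0 [([320.4, 125.1], 0.76), ([374.5, 123.7], 0.61), ([399.9, 247.6], 0.54), ([402.0, 182.1], 0.54)]
scene hold_bar [([299.0, 224.6], 0.69)]
scene tube0 [([148.2, 273.3], 0.69), ([184.1, 238.2], 0.6), ([194.6, 288.8], 0.58), ([189.7, 205.9], 0.51), ([155.2, 231.0], 0.46), ([213.0, 249.7], 0.29)]
 t=26.1 eef [ 0.4505 -0.0497  0.2999] F [ 0.4 -1.   0.4] gap 0.0401
```

View pics/d1.png

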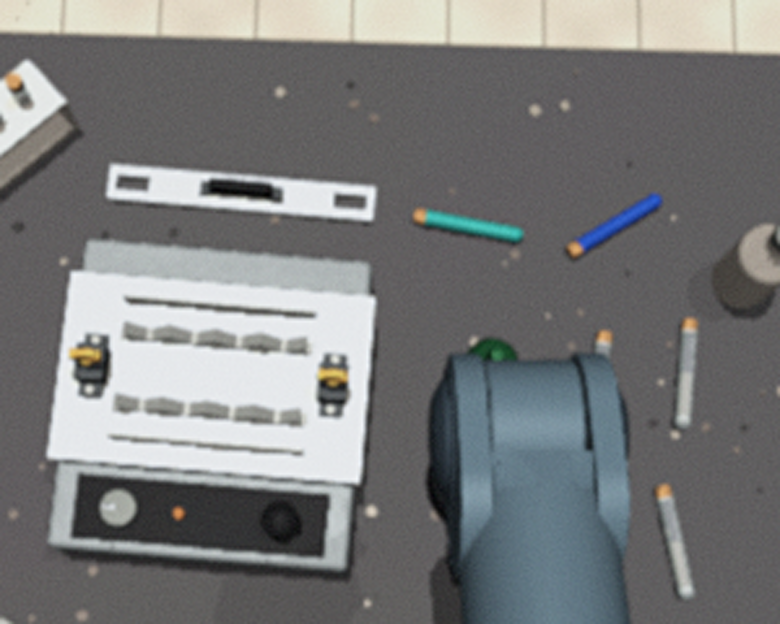

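```bash
cat >> h.py <<'E'
def pick(x,y,ang):
    move_gripper(.036,40)
    yaw=ang+np.pi/2
    k=at([x,y,.12],yaw); yw=k[2]
    movel([x,y,.022],down(yw).tolist(),speed=.12); stat("down")
    move_gripper(0.,40); stat("grip")
    movel([x,y,.17],speed=.15); stat("lifted")
    return yw
def place(g,yw):
    yy=C[2]+np.pi/2
    if np.cos(yy-yw)<0: yy+=np.pi
    ly=-.063+.042*g
    p=W((0,ly,.17)); move_ptp(p.tolist(),down(yy).tolist()); stat("over groove")
    if read_finger_gap()<.01: print("LOST"); return False
    p[2]=.122; movel(p.tolist(),speed=.12); p[2]=.1135; movel(p.tolist(),speed=.03); stat("in")
    move_gripper(.028,40); p[2]=.17; movel(p.tolist(),speed=.12); stat("done")
    return True
E
python3 - <<'E'
from h import *
yw=pick(.4495,-.2868,np.radians(10.2))
crop("scene","e1",150,150,330,290,4)
E
```

```text
down t=28.5 eef [ 0.4501 -0.2873  0.0226] F [ 0.5  0.4 -0.6] gap 0.0360
grip t=28.8 eef [ 0.4503 -0.2873  0.023 ] F [-0.6  0.9  5.5] gap 0.0144
lifted t=29.9 eef [ 0.4488 -0.2862  0.169 ] F [ 0.6  1.1 -0.4] gap 0.0143
```

View pics/e1.png

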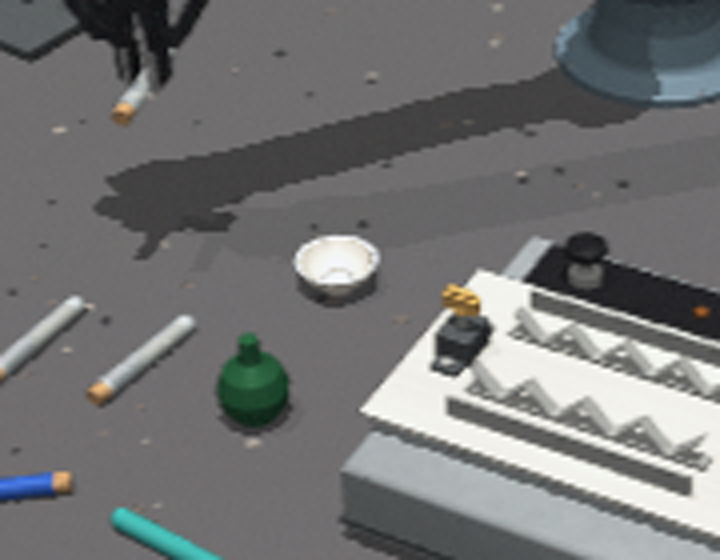

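```bash
sed -i 's/p=W((0,ly,.17)); move_ptp/p=W((0,ly,.205)); move_ptp/; s/movel(\[x,y,.17\],speed=.15)/movel([x,y,.21],speed=.15)/; s/p\[2\]=.17; movel(p.tolist(),speed=.12); stat("done")/p[2]=.205; movel(p.tolist(),speed=.15); stat("done")/' h.py
python3 - <<'E'
from h import *
p=np.array(read_eef_pos());p[2]=.21;movel(p.tolist(),speed=.15)
place(2,np.radians(10.2)+np.pi/2 if True else 0)
move_gripper(.036,40)
print(R.from_quat(read_tcp_rot()).as_matrix()[:2,1])
at([.5,-.02,.3],C[2]+np.pi/2)
crop("scene","e2",230,180,370,290,5)
crop("top","e3",150,100,450,280,2.6)
E
```

```text
over groove t=32.2 eef [0.5917 0.1832 0.2046] F [-0.9 -0.1 -0.3] gap 0.0143
in t=33.5 eef [0.5924 0.1851 0.1143] F [0.5 0.5 3.3] gap 0.0138
done t=34.5 eef [0.5908 0.185  0.2041] F [ 0.5  0.3 -0.4] gap 0.0282
[0.06057324 0.99816296]
```

View pics/e2.png

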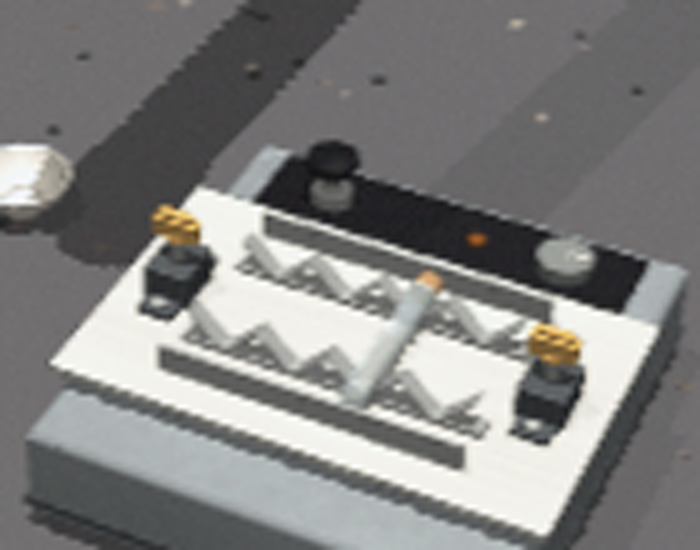

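View pics/e3.png

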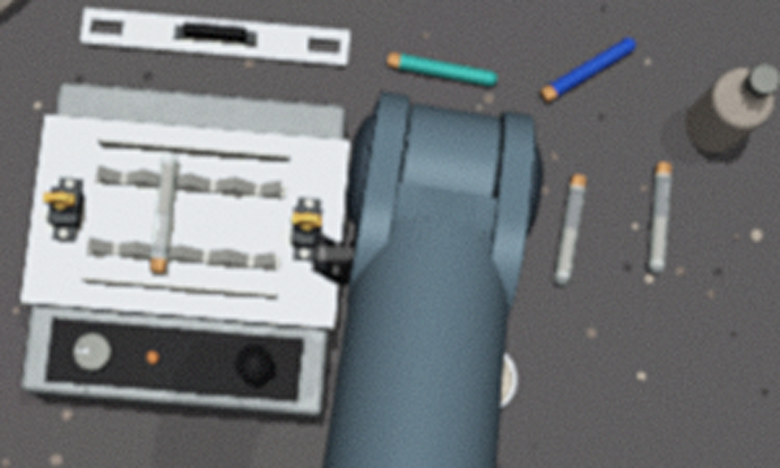

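```bash
sed -i 's/k=at(\[x,y,.12\],yaw)/k=at([x,y,.15],yaw)/' h.py
python3 - <<'E'
from h import *
yw=pick(.6057,-.2127,np.radians(-9.6))
place(1,yw)
move_gripper(.036,40)
at([.5,-.1,.3],C[2]+np.pi/2)
crop("scene","f2",100,180,370,290,2.9)
crop("top","f3",150,100,450,280,2.6)
E
```

```text
down t=39.7 eef [ 0.6065 -0.2132  0.023 ] F [ 0.7 -0.8 -0.3] gap 0.0360
grip t=40.0 eef [ 0.6065 -0.213   0.0231] F [-0.7  0.3  5. ] gap 0.0140
lifted t=41.4 eef [ 0.605  -0.2122  0.2087] F [ 0.2  0.3 -1.2] gap 0.0140
over groove t=42.8 eef [0.5894 0.1407 0.2052] F [ 0.8 -1.1 -0.7] gap 0.0141
in t=44.0 eef [0.5897 0.143  0.1141] F [ 0.4 -0.1  2.7] gap 0.0143
done t=45.1 eef [0.5883 0.1433 0.2042] F [-0.6 -1.2 -0.4] gap 0.0278
```

View pics/f2.png

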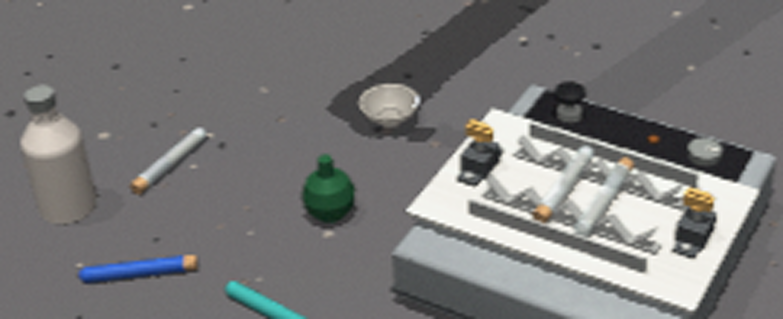

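View pics/f3.png

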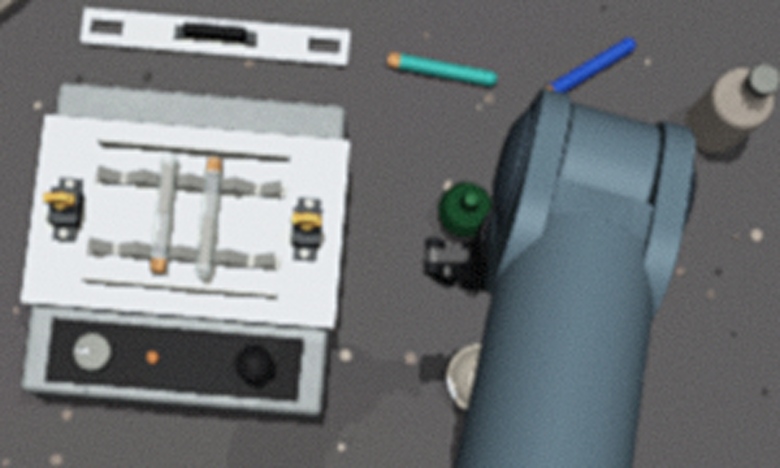

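Run:
```python
from h import *
d=.055*np.array([np.cos(np.radians(-5.1)),np.sin(np.radians(-5.1)),0]);b=np.array([.6211,-.3038,.008])
for p in(b+d,b-d): print(((proj("scene",p)-[100,180]+.5)*2.9).round())
for n,a in(("scene",((137,186),(203,131))),):
    A=[onplane("scene",((x+.5)/2.9-.5+100,(y+.5)/2.9-.5+180),.008) for x,y in a];print(A,(A[0]+A[1])/2)
```

```text
[137. 188.]
[202. 131.]
[array([ 0.67332483, -0.30953747,  0.008     ]), array([ 0.56599977, -0.2977086 ,  0.008     ])] [ 0.6196623  -0.30362303  0.008     ]
```

```bash
python3 - <<'E'
from h import *
print(onplane("top",(422.4,148.9),0),onplane("top",((614.5)/4-.5+290,(123.5)/4-.5+100),.148),onplane("scene",((40.5)/2.9-.5+100,(96.5)/2.9-.5+180),.148))
E
sed -i 's/def place(g,yw):/def place(g,yw,lx=0.):/; s/p=W((0,ly,.205))/p=W((lx,ly,.205))/; s/move_gripper(.028,40); p/move_gripper(.026,40); p/' h.py; grep -n "W((lx" h.py
```

```text
[ 0.71644171 -0.35954786  0.        ] [ 0.71835101 -0.36173128  0.148     ] [ 0.72446915 -0.35974951  0.148     ]
58:    p=W((lx,ly,.205)); move_ptp(p.tolist(),down(yy).tolist()); stat("over groove")
```

Run:
```python
from h import *
a=np.radians(-5.4); o=.010
x,y=.6206-o*np.cos(a),-.3037-o*np.sin(a)
yw=pick(x,y,a)
place(0,yw,-o)
move_gripper(.036,40)
at([.45,-.12,.3],C[2]+np.pi/2)
crop("scene","g2",230,180,370,290,5)
crop("top","g3",150,100,300,250,4)
```

```text
down t=49.0 eef [ 0.6113 -0.3034  0.0231] F [-0.6 -0.8  0.2] gap 0.0363
grip t=49.3 eef [ 0.6114 -0.3032  0.0232] F [0.7 0.6 3.7] gap 0.0143
lifted t=50.7 eef [ 0.6101 -0.3021  0.2086] F [ 0.6  0.4 -0.8] gap 0.0144
over groove t=52.2 eef [0.5768 0.1    0.2053] F [ 0.3 -0.   0.2] gap 0.0140
in t=53.5 eef [0.5772 0.1017 0.1142] F [-0.2 -0.3  3.6] gap 0.0141
done t=54.5 eef [0.5756 0.1017 0.204 ] F [-0.2  0.3 -0. ] gap 0.0258
```

View pics/g2.png

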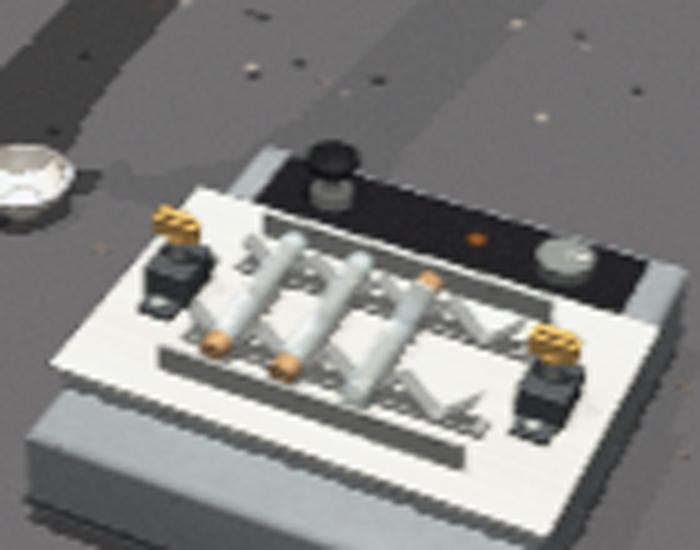

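View pics/g3.png

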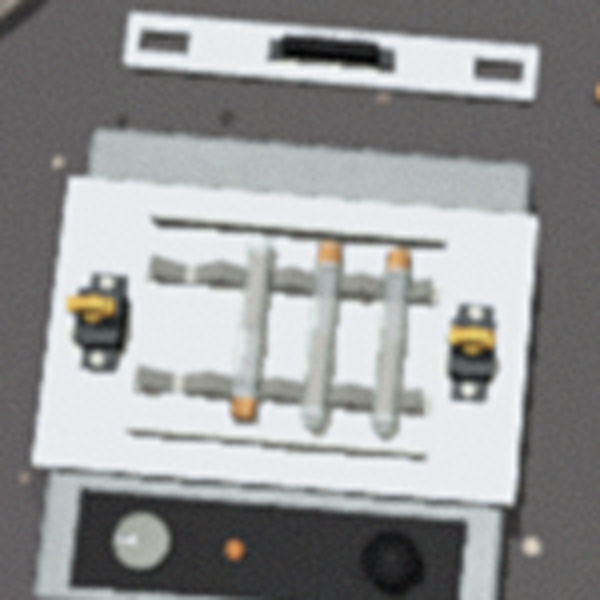

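Run:
```python
from h import *
def loc(p):
    d=p[:2]-C[:2];c,s=np.cos(C[2]),np.sin(C[2]);return np.round([c*d[0]+s*d[1],-s*d[0]+c*d[1]],4)
U=lambda x,y:((x+.5)/4-.5+150,(y+.5)/4-.5+100)
for a in((262,236),(243,420),(330,240),(316,432),(399,247),(386,437)): print(loc(onplane("top",U(*a),.099)))
print("bar ends",[onplane("top",U(*a),.008).round(4) for a in((128,12),(540,46),(122,66),(535,100))])
r=[onplane("top",U(*a),.03).round(4) for a in((331,46),)];print("rib",r)
```

```text
[0.0583 0.0207]
[-0.0554  0.0205]
[ 0.0593 -0.0206]
[-0.0591 -0.0235]
[ 0.0584 -0.0627]
[-0.0587 -0.0654]
bar ends [array([0.8274, 0.2878, 0.008 ]), array([0.8104, 0.0114, 0.008 ]), array([0.7893, 0.2897, 0.008 ]), array([0.7724, 0.0142, 0.008 ])]
rib [array([0.7985, 0.1494, 0.03  ])]
```

Run:
```python
from h import *
move_gripper(.05,80)
at([.80,.15,.14],C[2]); crop("scene","h0",230,160,370,270,5)
movel([.80,.15,.0325],speed=.1); stat("down")
move_gripper(0.,80); stat("grip")
movel([.80,.15,.205],speed=.1); stat("lift")
p=W((.0005,0,.205)); movel(p.tolist(),speed=.2); pause(.3); stat("over")
crop("scene","h1",230,160,370,270,5);crop("top","h2",150,100,300,250,4)
print(R.from_quat(read_tcp_rot()).as_euler("zyx"))
```

```text
down t=60.6 eef [0.8007 0.1499 0.0338] F [-0.3 -0.2  0.1] gap 0.0499
grip t=61.0 eef [0.8004 0.1501 0.0335] F [-0.4  0.9  3.6] gap 0.0101
lift t=62.9 eef [0.7997 0.1501 0.204 ] F [ 1.1 -0.  -2. ] gap 0.0101
over t=64.4 eef [0.5913 0.1637 0.205 ] F [ 0.6  0.7 -2.8] gap 0.0098
[-1.50978173e+00  1.17289721e-04  3.14128699e+00]
```

View pics/h1.png

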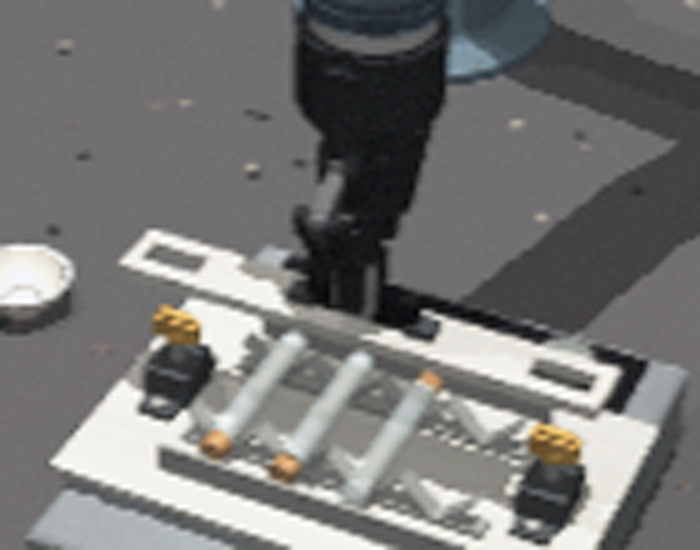

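View pics/h2.png

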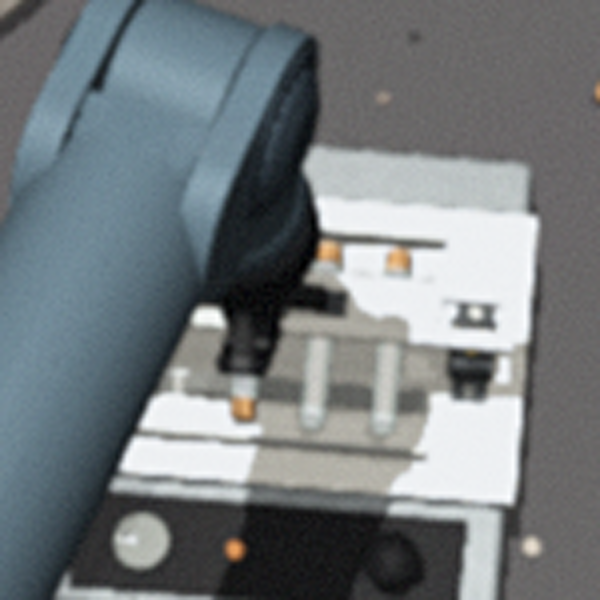

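Run:
```python
from h import *
p=W((.0005,0,.18))
for z in(.18,.174,.170,.166,.160,.152,.145,.1405,.139,.1385):
    p[2]=z; movel(p.tolist(),speed=.04); f=read_ft_force(); print(z,np.round(f,1),np.round(read_eef_pos(),4))
    if f[2]>4: break
stat()
crop("scene","i1",230,160,370,270,5)
```

```text
0.18 [-0.2  0.9 -2.6] [0.5909 0.164  0.1801]
0.174 [ 0.1  0.2 -2.7] [0.5906 0.1641 0.1737]
0.17 [-0.4  0.3 -2.7] [0.5906 0.1641 0.1696]
0.166 [ 0.3  0.6 -3.6] [0.5906 0.1641 0.1656]
0.16 [-0.5  0.1 -0.9] [0.5905 0.1641 0.1595]
0.152 [-0.2 -0.8 -2.6] [0.5905 0.1641 0.1515]
0.145 [-0.   0.2 -2.3] [0.5905 0.1641 0.1446]
0.1405 [ 0.7 -0.4  1. ] [0.5918 0.164  0.1414]
0.139 [-1.7  0.2  8. ] [0.5919 0.164  0.1413]
 t=67.6 eef [0.5919 0.164  0.1413] F [-1.7  0.2  8. ] gap 0.0100
```

View pics/i1.png

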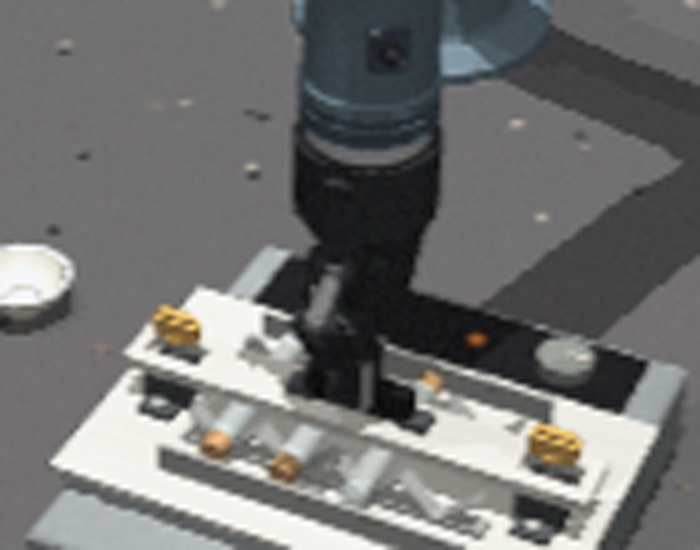

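Run:
```python
from h import *
move_gripper(.05,60); p=np.array(read_eef_pos());p[2]=.20;movel(p.tolist(),speed=.12); move_gripper(.04,60)
at([.45,-.12,.3],C[2]+np.pi/2)
crop("scene","j1",230,200,370,310,5);crop("top","j2",150,120,300,270,4)
stat()
```

```text
t=70.4 eef [ 0.4504 -0.1189  0.3003] F [0.3 0.1 0.1] gap 0.0398
```

View pics/j1.png

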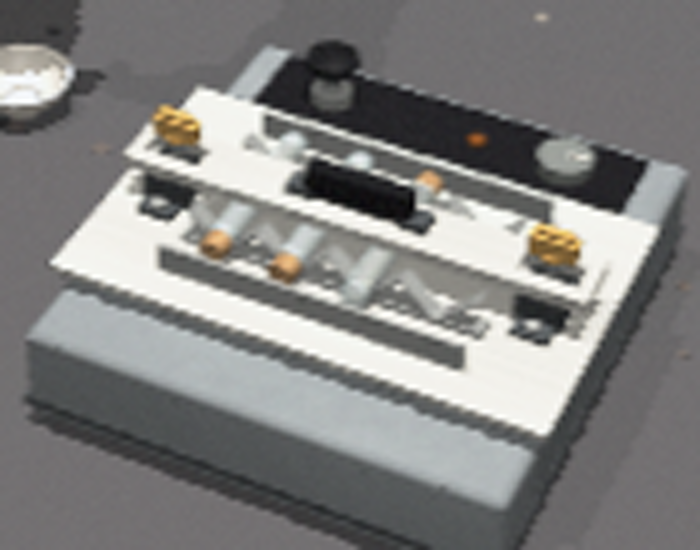

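View pics/j2.png

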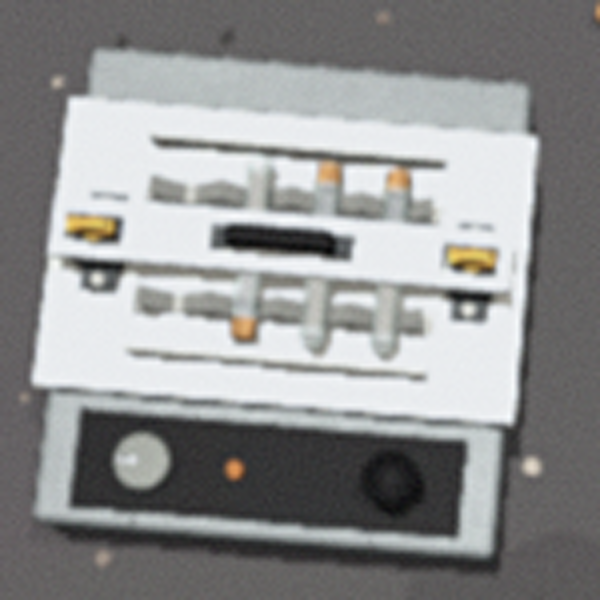

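```bash
cat >> h.py <<'E'
def lock(x,y):
    p=np.array([x,y,.195]); yaw=C[2]+2*np.pi
    q=inverse_kinematics(p,down(yaw)); print(np.round(q,2)); assert -1.2<q[6]<1.2
    pj(q); p[2]=.1448; movel(p.tolist(),speed=.1); move_gripper(0.,60); stat("grip")
    for z in(.142,.139,.1365,.1355,.1345):
        p[2]=z; movel(p.tolist(),speed=.03); stat(z)
        if read_ft_force()[2]>17: break
    q=np.array(inverse_kinematics(p,read_tcp_rot()))
    for i in range(2):
        q[6]-=1.585/2; pj(q); stat("turn")
    pause(.2);p=np.array(read_eef_pos()); p[2]+=.0028; movel(p.tolist(),speed=.03); stat("up")
    move_gripper(.04,60); stat("open"); p[2]=.2; movel(p.tolist(),speed=.15)
E
python3 - <<'E'
from h import *
lock(.5836,.0524)
at([.45,-.12,.3],C[2]+np.pi/2)
crop("scene","k1",230,200,370,310,5)
E
```

```text
[-0.88  0.44  0.91  1.84 -0.4   1.05  0.12]
grip t=72.6 eef [0.5825 0.0524 0.1451] F [-5.5  0.6  4.7] gap 0.0069
0.142 t=72.8 eef [0.5825 0.0525 0.1424] F [-6.7  0.7  6.4] gap 0.0068
0.139 t=73.1 eef [0.5826 0.0524 0.1398] F [-5.8  0.3  9.5] gap 0.0071
0.1365 t=73.3 eef [0.5827 0.0524 0.1394] F [-11.3   1.4  21.7] gap 0.0070
turn t=74.1 eef [0.5829 0.0523 0.1394] F [-11.2   0.4  20.5] gap 0.0070
turn t=74.9 eef [0.5829 0.0521 0.1394] F [-10.9   0.3  20.2] gap 0.0071
up t=75.4 eef [0.5827 0.0522 0.1425] F [-5.1 -0.5  5.8] gap 0.0068
open t=75.8 eef [0.5833 0.0521 0.1421] F [-0.2 -0.2  0.2] gap 0.0397
```

View pics/k1.png

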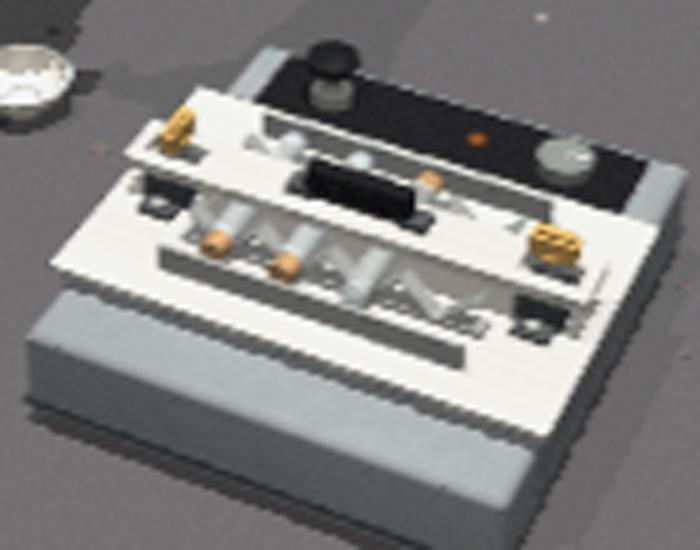

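Run:
```python
from h import *
lock(.5968,.2764)
at([.45,-.12,.3],C[2]+np.pi/2)
crop("scene","l1",230,200,370,310,5);crop("top","l2",150,120,300,270,4)
```

```text
[-1.26  0.73  1.13  1.66 -0.7   1.21 -0.03]
grip t=81.6 eef [0.5964 0.2766 0.1456] F [-4.3  0.3  4.5] gap 0.0070
0.142 t=81.8 eef [0.5964 0.2765 0.1429] F [-4.5 -1.   6.6] gap 0.0067
0.139 t=82.1 eef [0.5965 0.2765 0.1404] F [-5.3 -1.8  9.6] gap 0.0066
0.1365 t=82.3 eef [0.5965 0.2765 0.1395] F [-8.8 -0.6 15.2] gap 0.0067
0.1355 t=82.6 eef [0.5965 0.2765 0.1395] F [-10.5  -0.7  19.9] gap 0.0070
turn t=83.3 eef [0.597  0.2763 0.1395] F [-8.9 -0.6 17.7] gap 0.0069
turn t=84.1 eef [0.5971 0.2758 0.1395] F [-8.  -1.1 17.5] gap 0.0071
up t=84.7 eef [0.597  0.2758 0.1426] F [-2.9  0.1  4.8] gap 0.0070
open t=85.1 eef [0.5973 0.2757 0.142 ] F [ 0.7  0.5 -0.3] gap 0.0399
```

View pics/l1.png

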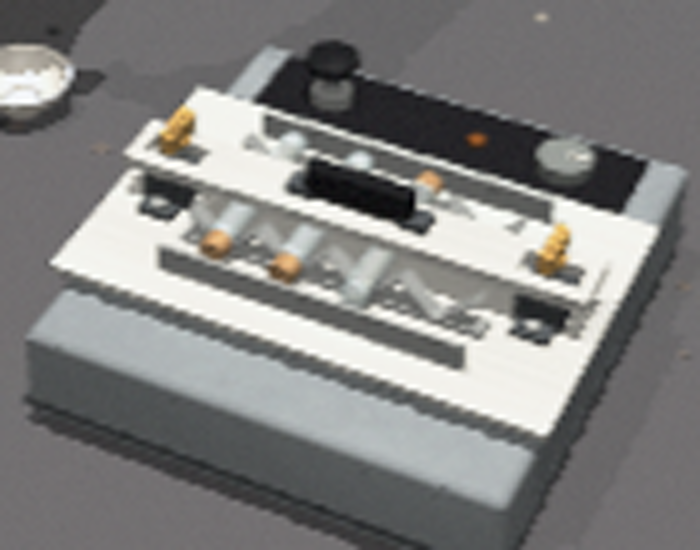

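View pics/l2.png

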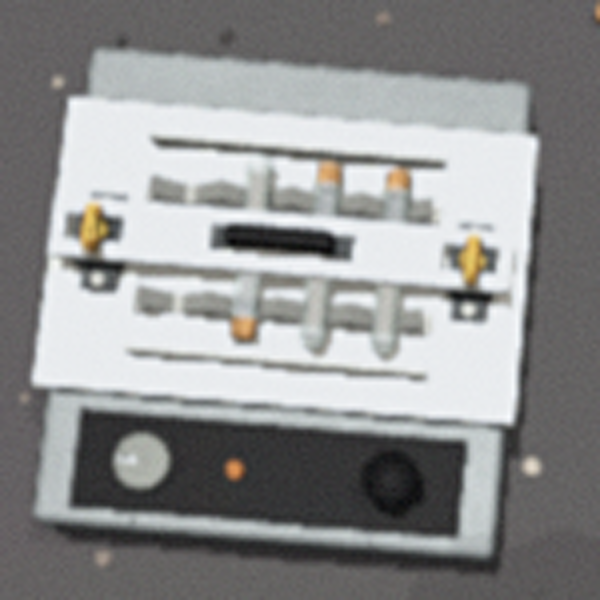

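Run:
```python
from h import *
a=onplane("top",((393.5)/4-.5+150,481.5/4-.5+120),.108);b=onplane("scene",((332.5)/5-.5+230,53.5/5-.5+200),.108);print(a,b)
move_gripper(0.,40)
x,y=(a[:2]*2+b[:2])/3
at([x,y,.16],C[2]+np.pi/2); stat()
for z in(.13,.126,.122,.118,.116,.114,.112,.110):
    movel([x,y,z],speed=.05); stat(z)
    if read_ft_force()[2]>14: break
pause(.2);crop("scene","m0",230,200,370,310,5)
movel([x,y,.16],speed=.08); pause(.3); stat("up")
at([.45,-.12,.3],C[2]+np.pi/2)
crop("scene","m1",230,200,370,310,5);im=crop("top","m2",150,120,300,270,4)
cv2.imwrite("pics/m3.png",im);stat()
```

```text
[0.45290959 0.09576075 0.108     ] [0.4580212  0.09599646 0.108     ]
 t=89.8 eef [0.4547 0.0954 0.1599] F [0.2 0.4 0.5] gap 0.0002
0.13 t=90.6 eef [0.4547 0.096  0.13  ] F [-0.4  0.7 -0.5] gap 0.0000
0.126 t=90.8 eef [0.4556 0.0963 0.1266] F [0.7 1.  1.7] gap 0.0001
0.122 t=91.1 eef [0.4556 0.0962 0.1225] F [ 1.1 -0.2  4.8] gap 0.0003
0.118 t=91.3 eef [0.4556 0.0963 0.1187] F [ 0.7 -0.3  7.2] gap 0.0002
0.116 t=91.6 eef [0.4556 0.0963 0.1171] F [-1.1  1.   9.1] gap -0.0005
0.114 t=91.8 eef [0.4558 0.0964 0.1169] F [-5.5 -2.6 24.9] gap 0.0000
up t=93.1 eef [0.4543 0.0958 0.1596] F [ 0.8 -0.4 -0.4] gap 0.0000
 t=95.2 eef [ 0.4499 -0.1195  0.2995] F [-0.9 -0.6  0.1] gap 0.0000
```

View pics/m0.png

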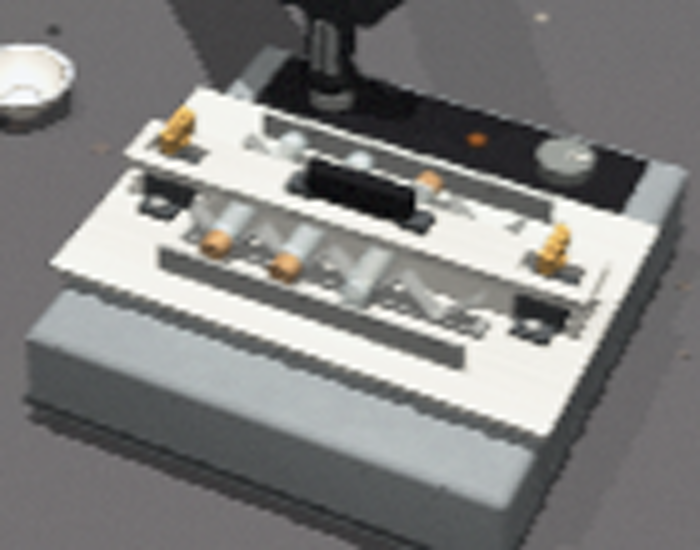

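View pics/m1.png

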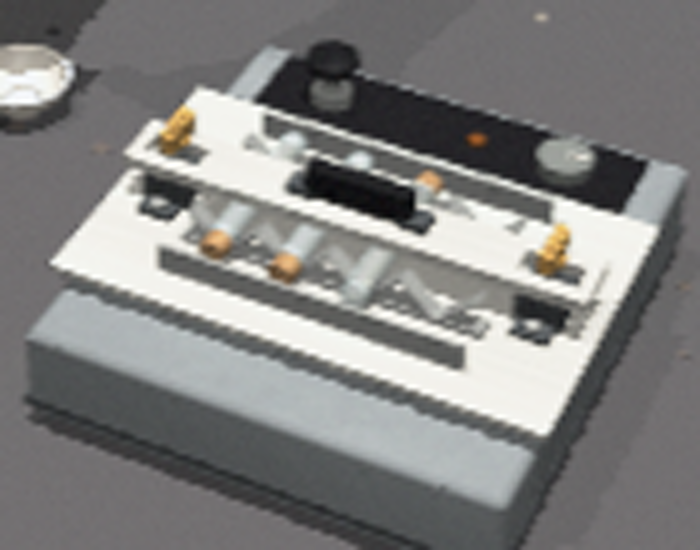

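View pics/m3.png

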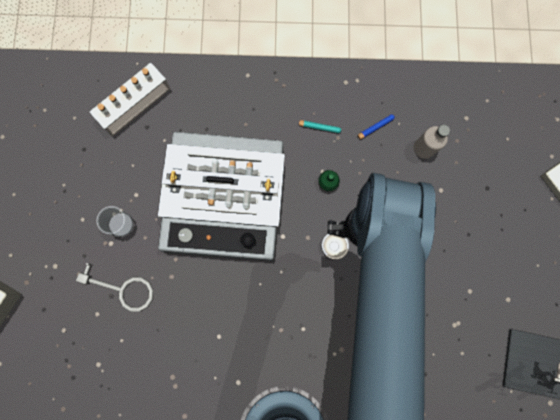

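Run:
```python
from bench import *
print(sign_off(),read_time_s())
```

```text
the job is handed in; nothing more can be done
the job is handed in; nothing more can be done
```

The job is done and handed in at about 95 s on the robot's clock, well inside the 210 s limit. I don't have the verdict, because sign-off does not report one.

- **Opening the clamp:** I unlocked both T-heads, lifted the bar off and laid it on the table behind the shaker.
- **Tubes:** There were three corked tubes on the bench. They now lie in grooves 0, 1 and 2. Measured before the bar went back, each was centred between the end lips to within about 1.5 mm.
- **Closing the clamp:** The bar went back over the stud heads and met the pillars at the expected height (underside at about 107.8 mm against 108). I pressed both heads to their hard stops and turned them a quarter turn clockwise.
- **Plunger:** It went down about 10 mm until the force jumped at its stop (24.9 N), then I let it come up again.

In the last pictures both wings lie across the bar as at the start, the bar looks flat, the tubes have not moved and the plunger is up. The rack, the blue and turquoise tubes and the other things on the bench are where they were. The gripper is clear of everything.

One reading disagreed with the given sizes. The finger gap read about 2 mm less than the real width on everything I gripped (6.8 mm on the 9 mm wings), so I relied on forces and pictures instead. I noticed no knock and no slackening of the grip.

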